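# Close the capsule tin and lift its cover for dating

### The arm

A 6-joint arm with a two-finger parallel gripper is mounted at the origin on a cart in front of the work surface, level with it; the furniture and walls round the work are solid. World frame = base frame: x ahead of the robot, y to its left, z up, the work surface at z = 0. Lengths are in m, angles in rad, forces in N, time in s.
With the tool pointing down it reaches from about 0.35 to 0.875 m from the base axis. Payload 4.2 kg.
Tool frame: the origin (TCP) lies on the centre line of the jaws, within the pads' length; the fingertips stand ahead of it and the grasp point (between the pads) lies 6 mm ahead of it (arm.tip_reach is the z of the fingertips in the tool frame, in m); z points along the fingers, y is the direction in which the jaws open and shut (so a half turn about z gives the same grasp; the last joint's range is limited). The gripper opens to 87 mm and grips with 3 to 60 N. Pads are 19 mm wide; open, the fingers measure 117 mm over their backs; the gripper's body (75 mm by 190 mm) begins 51 mm behind the grasp point.
Start: joints at [1.514, 0.385, 0.008, 0, -1.194, -0.259], TCP at [0.194, 0.594, 0.248] pointing down, gripper open.
Joint ranges: [-3.14, 3.14], [-1.21, 2.06], [-1.07, 1.41], [-3.16, 2.05], [-2.99, -0.16], [-3.1, 3.1]. Speed limits (rad/s): [2.79, 2.79, 3.14, 3.14, 3.14, 3.14].

### API

Orientations are given as a unit quaternion [w, x, y, z].
In Python, from station import arm gives the robot as it stands.
- The arm moves only by the shell command python3 -m inch 'ROWS' [OPENING] [FORCE]. ROWS is text: rows parted by semicolons, each of 4 numbers parted by spaces: the shift along the tool's x, y, z in mm, then the turn about the tool's z in degrees. A call has 1 to 12 rows; each row shifts and turns the commanded pose from where the row before left it, along the tool's axes as they then stand; what a row does not reach is not made up. A row lasts 1/12 s, in which the tool goes at most 41.7 mm and 7.16 degrees, less where a joint would pass 70% of its speed; a pose out of reach is approached as far as the arm can. A call with a gripper value outside its range is refused whole. OPENING is the finger opening in mm, from 0 to 87, set as the call begins (- or left out, the last holds). The fingers move at their own pace and stop on an object; FORCE is the grip in N (left out, the last holds). Time passes only in rows, so rows that do not move let the fingers close. It gives the time, the measured TCP pose, the force and the opening at its end, in the units of the state.
- arm.read_state(): the state, without advancing time (a new reading comes with each control period).
- arm.get_image(name): name is "scene" or "top"; returns (picture, depth): 384x512x3 uint8, blue, green, red; 384x512 float32, m along the optical axis (not along the pixel's ray), 0 where there is no reading.
- arm.camera_params(name): a dict with "K" (3x3 intrinsics, pixels), "R" (3x3) and "t" (3): a world point X has camera coordinates R X + t. Camera axes: x right, y down, z forward; pixel columns grow to the right and rows downward; lengths in m; the calibration is good to about 2 mm. A picture is of the moment at which its call begins. camera_params takes no time and is no camera call.
- arm.job_done(): hands the job in, once; it reports no verdict.
The state is a dict: "clock": time; "joint_positions": joint angles; "qvel": joint speeds; "joint_efforts": joint torques, N m; "ee_pos": TCP position; "tool_rot": TCP orientation; "force": force on the tool from outside, world axes, zero at the start; "moment": the same for the moment, N m; "grip_width": finger opening in m.
Only numpy, scipy, OpenCV 4.12 (cv2) and the standard library are available. Lean on these libraries where they do the work, as an engineer would, in place of code of your own. Each camera call takes 0.05 s, during which the arm holds its last target. There are 200 camera calls.

### The job

Close the loaded green capsule tin: pick up its double lid, the steel plug lid with the green cover riding on top, by the plug lid's black rubber band, and lower it into the tin's mouth until it is fully home, letting go only then. Then lift off the green cover alone, leaving the plug lid seated, so that I can put date tape on it: finish still holding the cover, level and still, about a hand's breadth (10 cm or a little more) straight above the plug lid. Leave the tin standing where it is and do not disturb the closed blue tin.

Things in the scene. Friction and masses are not known exactly. Their poses are not given: they have to be found in the camera images.
- tin_mouth (a point): centre of the rim of the open green tin, z axis up. Tin loose, about 0.5 kg, round, rim 120 mm above its foot; body 66 mm in diameter up to 88 mm, then a shoulder, then a straight neck 48 mm outside, 42 mm inside, from 96 mm to the rim. Foil-topped capsules stand inside, ending 30 mm below the rim.
- inner_band (a point): centre of the black rubber band of the plug (inner) lid, on its axis, z up. Band 56 mm in diameter, 12 mm high (6 mm above and below this point). At the start the lid stands on its plug on the worktop, this point 30 mm up. Fully home, the band's underside rests on the tin's rim: this point 6 mm above tin_mouth. The band overhangs the neck by 4 mm, so fingers may reach below it.
- outer_knob (a point): centre of the steel knob of the green cover (outer lid), on its axis, z up. Knob 20 mm in diameter, 18 mm high (9 mm above and below this point), standing on the cover's flat top. While the cover sits on the plug lid this point is 27 mm above inner_band.
- tin: the open green tin itself, with its origin at the centre of its foot, z up
- inner_lid: the plug lid as a body, loose, about 0.12 kg; origin at the foot of its plug, 30 mm below inner_band, z up. Under the band a steel plug 39 mm in diameter, 24 mm long, its foot chamfered 4 mm high to 33 mm; 1.5 mm clearance all round in the tin's neck. Over the band a boss 33 mm wide, 6 mm high, hidden in the cover.
- outer_lid: the green cover as a body, loose, about 0.08 kg; origin at the centre of its underside, 21 mm below outer_knob, z up. Round, 48 mm in diameter, 12 mm high without the knob. It only rests on the band, over the boss, with about 3 mm play sideways, held by its weight alone (no catch).
- closed_tin_centre (a point): half-way up a blue tin of the same shape that is already closed with lids of its own (66 mm in diameter, 162 mm high to the knob's top; this point 80 mm above its foot); loose, not to be disturbed
Things that resemble listed ones, but are neither listed nor needed, are in the scene too. What is shaped like the inner_lid but brown or orange is not meant. Of the things that look like the tin, the larger one is meant.

How it is judged:
By the outcome, as a careful person would: the job done as asked, in the order asked, and still so for the second after the job is handed in, while the arm keeps its last pose, push and grip.
It also fails if it takes over 56 s, if anything falls off the work surface, if the arm or the gripper's body presses on something with over 40 N, if the wrist force passes 120 N, or if a joint passes its speed limit or range.

## Working session

There is one attempt and no reset: what is moved stays moved. The work goes in short steps, Python scripts to look and compute and a shell command to move; the robot and the scene stay as the last step left them, time stands still between calls to the robot, and variables do not carry over. Pictures are saved under pics/ and viewed, on a budget of 10 in all, crops included, one or two more only if the job needs it, and the job is handed in when it is done.

```bash
mkdir -p pics; cat > h.py <<'E'
import numpy as np, cv2
from station import arm
def grab(n):
    im,d=arm.get_image(n); np.savez('/tmp/%s.npz'%n,im=im,d=d); return im,d
def load(n):
    z=np.load('/tmp/%s.npz'%n); return z['im'],z['d']
def world(n,d):
    p=arm.camera_params(n);K,R,t=p['K'],np.array(p['R']),np.array(p['t'])
    v,u=np.indices(d.shape); c=np.stack([(u-K[0][2])/K[0][0]*d,(v-K[1][2])/K[1][1]*d,d],-1)
    return (c-t)@R
E
python3 - <<'E'
from h import *
a,_=grab('scene'); b,_=grab('top')
cv2.imwrite('pics/a.png',a[:, :]);cv2.imwrite('pics/b.png',b)
s=arm.read_state();print(s,arm.tip_reach)
E
```

```text
{'clock': 0.1, 'joint_positions': array([ 1.51360755e+00,  3.85482640e-01,  6.77240965e-03, -4.40559303e-04,
       -1.19400837e+00, -2.58600506e-01]), 'qvel': array([ 6.43361161e-04, -1.74277712e-03,  2.03421726e-03,  2.00697431e-03,
        1.00068485e-03, -8.70446700e-05]), 'joint_efforts': array([-4.98386107e-04, -3.91690099e+01,  1.87934679e+01,  4.23192635e+00,
        1.34571674e-02, -7.53969175e-05]), 'ee_pos': array([0.19393259, 0.59363693, 0.2465702 ]), 'tool_rot': array([ 9.76852484e-04,  9.87547262e-01, -1.57319544e-01, -1.07083279e-04]), 'force': array([-0.82652306, -0.16642539,  0.03416393]), 'moment': array([-0.00779013,  0.00660218, -0.01305551]), 'grip_width': 0.08668038794234073} 0.025
```

View pics/a.png

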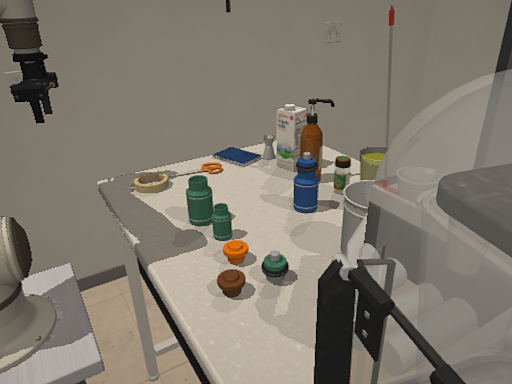

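View pics/b.png

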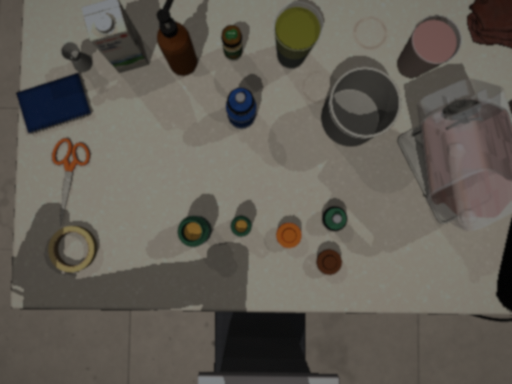

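The scene view shows the large green tin at (200,200), a small green tin at (222,222), the green-covered lid at (275,265), orange and brown decoys at (236,250) and (231,283), and the closed blue tin at (306,185). In the top view these are at (194,231), (241,226), (335,217), (289,234), (329,261) and (241,107). The large tin and the green-topped lid fit the description. I'll measure them and confirm with a crop.

```bash
python3 - <<'E'
from h import *
from scipy.optimize import least_squares
for n in('top','scene'):
    p=arm.camera_params(n);print(n,np.round(p['K'],1).tolist(),'cam',np.round(-np.array(p['R']).T@p['t'],3))
    im,d=load(n);W=world(n,d)
    boxes={'top':dict(tin=(170,205,222,258),small=(228,212,256,240),lid=(318,200,354,236),blue=(222,80,262,132),orange=(274,218,306,252),brown=(314,244,346,278)),
     'scene':dict(tin=(180,170,216,228),small=(208,200,236,244),lid=(258,246,294,288),blue=(288,150,324,216),orange=(220,236,252,266),brown=(214,266,248,300))}[n]
    for k,(u0,v0,u1,v1) in boxes.items():
        P=W[v0:v1,u0:u1].reshape(-1,3); dd=d[v0:v1,u0:u1].ravel()
        P=P[(dd>0)&(P[:,2]>.012)]
        print(k,len(P),'zmax',np.percentile(P[:,2],[50,98,100]).round(3),'min',P.min(0).round(3),'max',P.max(0).round(3))
        for lo,hi in((.012,.024),(.024,.036),(.036,.05),(.05,.07),(.09,.115),(.115,.13)):
            Q=P[(P[:,2]>lo)&(P[:,2]<hi)]
            if len(Q)>6:
                r=least_squares(lambda q:np.hypot(*(Q[:,:2]-q[:2]).T)-q[2],[*Q[:,:2].mean(0),.025],loss='soft_l1',f_scale=.002).x
                print('   ',lo,hi,len(Q),'mid',((Q.min(0)+Q.max(0))/2).round(3)[:2],'fit',r.round(4))
a,_=load('scene');b,_=load('top')
c=np.hstack([cv2.resize(a[160:310,170:310],(420,450),interpolation=2),cv2.resize(b[190:290,270:370],(380,450),interpolation=2)])
cv2.imwrite('pics/c.png',c)
E
```

```text
top [[468.4, 0.0, 250.2], [0.0, 468.4, 191.2], [0.0, 0.0, 1.0]] cam [0.502 0.045 1.073]
tin 822 zmax [0.09  0.122 0.124] min [0.441 0.132 0.013] max [0.507 0.196 0.124]
    0.012 0.024 38 mid [0.476 0.164] fit [0.4749 0.1632 0.0316]
    0.024 0.036 18 mid [0.48  0.164] fit [0.4751 0.1634 0.0313]
    0.036 0.05 14 mid [0.475 0.137] fit [0.4745 0.1649 0.0327]
    0.05 0.07 18 mid [0.478 0.147] fit [0.4745 0.1622 0.0304]
    0.09 0.115 300 mid [0.475 0.164] fit [0.4745 0.1648 0.0264]
    0.115 0.13 112 mid [0.475 0.165] fit [0.4746 0.1645 0.0223]
small 336 zmax [0.063 0.085 0.086] min [0.465 0.043 0.04 ] max [0.508 0.086 0.086]
    0.05 0.07 283 mid [0.486 0.065] fit [0.4866 0.0644 0.0178]
lid 518 zmax [0.047 0.067 0.071] min [ 0.477 -0.17   0.025] max [ 0.533 -0.114  0.071]
    0.024 0.036 91 mid [ 0.505 -0.142] fit [ 0.5049 -0.1422  0.0268]
    0.036 0.05 327 mid [ 0.504 -0.141] fit [ 0.5049 -0.1415  0.0197]
    0.05 0.07 99 mid [ 0.504 -0.14 ] fit [ 0.5037 -0.1417  0.0087]
blue 1013 zmax [0.132 0.163 0.167] min [0.708 0.035 0.012] max [0.768 0.101 0.167]
    0.012 0.024 38 mid [0.727
[... 2426 characters left out ...]
 mid [0.801 0.13 ] fit [0.7868 0.1209 0.0902]
    0.115 0.13 93 mid [0.74  0.059] fit [0.7451 0.0684 0.0278]
orange 436 zmax [0.036 0.044 0.045] min [ 0.441 -0.072  0.012] max [0.494 0.047 0.045]
    0.012 0.024 56 mid [ 0.467 -0.009] fit [ 0.4839 -0.0091  0.0528]
    0.024 0.036 132 mid [ 0.468 -0.043] fit [ 0.4683 -0.0426  0.0261]
    0.036 0.05 248 mid [ 0.468 -0.041] fit [ 0.4695 -0.0388  0.0189]
brown 554 zmax [0.037 0.044 0.045] min [ 0.382 -0.16   0.012] max [ 0.437 -0.102  0.045]
    0.012 0.024 41 mid [ 0.408 -0.142] fit [ 0.4108 -0.1307  0.0192]
    0.024 0.036 152 mid [ 0.41  -0.131] fit [ 0.4101 -0.1323  0.026 ]
    0.036 0.05 361 mid [ 0.41  -0.132] fit [ 0.412  -0.1283  0.0195]
```

View pics/c.png

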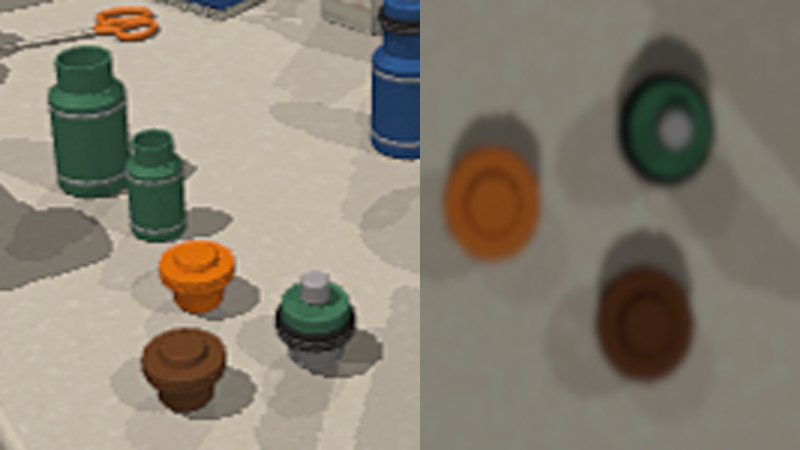

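The crop shows the candidates:
- **Lid:** steel knob, green cover and black band at scene (275,265). The orange (236,250) and brown (231,283) ones are decoys.
- **Tin:** the larger green tin at (200,200). Its rim reads 0.121 m, against 0.086 m for the small one.

The lid is at about (0.505,-0.143) with its top at 0.067, and the mouth at about (0.4755,0.164,0.120). These heights match the description, so I'll approach.

```bash
cat >> h.py <<'E'
from scipy.spatial.transform import Rotation as Ro
def delta(x,y,z):
    s=arm.read_state();q=s['tool_rot'];R=Ro.from_quat([q[1],q[2],q[3],q[0]])
    print('tcp',s['ee_pos'].round(4),'delta tool mm',(R.inv().apply(np.array([x,y,z])-s['ee_pos'])*1000).round(1),'tilt',(R.as_matrix()[:,2]).round(3),'yaxis',R.as_matrix()[:2,1].round(3),'F',s['force'].round(1),'w',round(s['grip_width']*1000,1),'t',s['clock'])
E
python3 -m inch '26 30 0 0;26 30 0 0;26 30 0 0;26 30 0 0;26 30 0 0;26 30 0 0;26 30 0 0;26 30 0 0;26 30 0 0;26 30 0 0;26 30 0 0;26 30 0 0' 87 30
python3 -m inch '26 30 0 0;26 30 0 0;26 30 0 0;26 30 0 0;26 30 0 0;26 30 0 0;26 30 0 0;26 30 0 0;0 0 0 0;0 0 0 0'
python3 -c "
from h import *
delta(.5055,-.1425,.036)"
```

```text
clock: 1.1
ee_pos: [0.3788, 0.153, 0.2475]
tool_rot: [-0.0, 0.988, -0.157, -0.0]
force: [1.9, 0.7, -0.3]
grip_width: 0.087
clock: 1.93
ee_pos: [0.5019, -0.1396, 0.2464]
tool_rot: [0.0, 0.987, -0.159, -0.001]
force: [-0.7, 0.8, -0.5]
grip_width: 0.0869
tcp [ 0.5019 -0.1396  0.2464] delta tool mm [  4.8   1.5 210.4] tilt [-0.002  0.    -1.   ] yaxis [-0.315 -0.949] F [-0.7  0.8 -0.5] w 86.9 t 1.9333
```

```bash
python3 -m inch '4.8 1.5 20 0;0 0 30 0;0 0 30 0;0 0 30 0;0 0 30 0;0 0 25 0;0 0 20 0;0 0 15 0;0 0 8 0;0 0 2 0;0 0 0 0;0 0 0 0'
python3 - <<'E'
from h import *
delta(.5055,-.1425,.036)
a,_=grab('scene');b,_=grab('top')
cv2.imwrite('pics/d.png',np.hstack([cv2.resize(a[190:310,220:340],(400,400),interpolation=2),cv2.resize(b[170:270,285:385],(400,400),interpolation=2)]))
E
```

```text
clock: 2.93
ee_pos: [0.5068, -0.1402, 0.0385]
tool_rot: [-0.0, 0.988, -0.157, 0.001]
force: [1.1, -0.8, 0.1]
grip_width: 0.0867
tcp [ 0.5068 -0.1402  0.0385] delta tool mm [-0.6  2.6  2.5] tilt [ 0.002 -0.    -1.   ] yaxis [-0.31  -0.951] F [ 1.1 -0.8  0.1] w 86.7 t 2.9333
```

View pics/d.png

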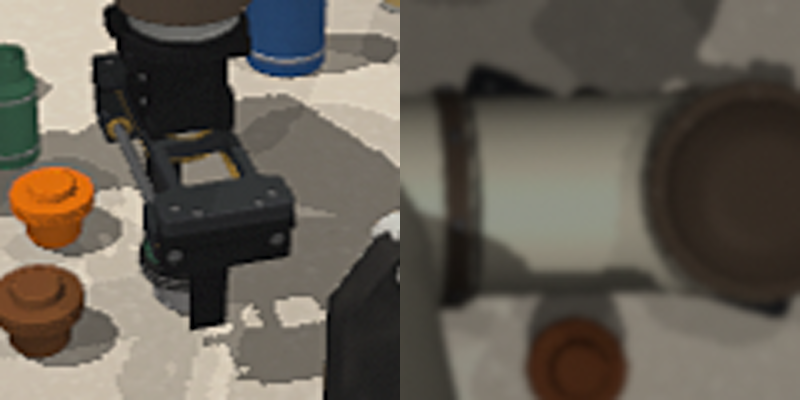

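The scene half shows the jaws straddling the lid, with the near finger at about (208,300) in front of the band and the decoys clear. Next I close on the band.

```bash
python3 -m inch '-0.5 2.5 2 0;0 0 0 0' 87 25
python3 -m inch '0 0 0 0;0 0 0 0;0 0 0 0;0 0 0 0;0 0 0 0;0 0 0 0;0 0 0 0;0 0 0 0;0 0 0 0' 40 25
python3 -m inch '0 0 0 0;0 0 -5 0;0 0 -10 0;0 0 -15 0;0 0 -20 0;0 0 -25 0;0 0 -25 0;0 0 -25 0;0 0 -20 0;0 0 -10 0;0 0 0 0'
python3 -c "
from h import *
delta(.4755,.164,.29)"
```

```text
clock: 3.2
ee_pos: [0.5048, -0.1431, 0.036]
tool_rot: [-0.0, 0.988, -0.157, 0.0]
force: [-0.3, 0.4, -0.3]
grip_width: 0.0871
clock: 3.95
ee_pos: [0.505, -0.1428, 0.0356]
tool_rot: [-0.0, 0.988, -0.157, 0.0]
force: [-0.1, -0.1, 0.9]
grip_width: 0.0549
clock: 4.87
ee_pos: [0.506, -0.143, 0.1935]
tool_rot: [-0.0, 0.988, -0.157, 0.003]
force: [0.0, -0.7, -2.1]
grip_width: 0.0547
tcp [ 0.506  -0.143   0.1935] delta tool mm [-123.7 -282.5  -96.7] tilt [ 0.006 -0.    -1.   ] yaxis [-0.31  -0.951] F [ 0.  -0.7 -2.1] w 54.7 t 4.8667
```

```bash
python3 -m inch '-4 -9 0 0;-8 -18 0 0;-12 -27 0 0;-12 -27 0 0;-12 -27 0 0;-12 -27 0 0;-12 -27 0 0;-12 -27 0 0;-12 -27 0 0;-12 -27 0 0;-8 -18 0 0;-4 -9 0 0'
python3 -m inch '-2 -6 0 0;-1.5 -5 0 0;0 -1 0 0;0 0 0 0;0 0 0 0;0 0 0 0'
python3 - <<'E'
from h import *
delta(.4755,.164,.1935)
from scipy.optimize import least_squares
def fit(n,P,lo,hi,r0):
    Q=P[(P[:,2]>lo)&(P[:,2]<hi)]
    r=least_squares(lambda q:np.hypot(*(Q[:,:2]-q[:2]).T)-r0,Q[:,:2].mean(0)+([0,.01] if n=='scene' else [0,0]),loss='soft_l1',f_scale=.001).x
    print(n,lo,hi,len(Q),r.round(4),'zmax',Q[:,2].max().round(3))
a,d=grab('scene');W=world('scene',d)
P=W.reshape(-1,3);hsv=cv2.cvtColor(a,cv2.COLOR_BGR2HSV).reshape(-1,3)
near=(np.hypot(P[:,0]-.4755,P[:,1]-.164)<.05)&(d.ravel()>0)
g=near&(hsv[:,0]>60)&(hsv[:,0]<95)&(hsv[:,1]>80)
fit('scene',P[g],.03,.085,.033);fit('scene',P[g],.099,.122,.024)
dk=near&(P[:,2]>.15)&(P[:,2]<.24)
print('green above',np.percentile(P[g&(P[:,2]>.15)],[2,50,98],axis=0).round(3).tolist())
s=near&(hsv[:,1]<70)&(P[:,2]>.15)&(P[:,2]<.18); print('plug?',s.sum());fit('scene',P[s],.162,.18,.0195)
cv2.imwrite('pics/e.png',cv2.resize(a[100:240,140:270],(557,600),interpolation=2))
E
```

```text
clock: 5.87
ee_pos: [0.4732, 0.1531, 0.1887]
tool_rot: [0.001, 0.988, -0.156, -0.001]
force: [0.9, -0.1, -1.5]
grip_width: 0.055
clock: 6.37
ee_pos: [0.4751, 0.1627, 0.1905]
tool_rot: [0.0, 0.987, -0.158, -0.0]
force: [0.4, 0.0, -1.1]
grip_width: 0.0548
tcp [0.4751 0.1627 0.1905] delta tool mm [ 0.  -1.4 -3. ] tilt [-0. -0. -1.] yaxis [-0.312 -0.95 ] F [ 0.4  0.  -1.1] w 54.8 t 6.3667
scene 0.03 0.085 413 [0.477  0.1648] zmax 0.085
scene 0.099 0.122 234 [0.4768 0.1635] zmax 0.122
green above [[0.453, 0.117, 0.192], [0.46, 0.15, 0.202], [0.493, 0.17, 0.214]]
plug? 83
scene 0.162 0.18 72 [0.4733 0.1442] zmax 0.18
```

View pics/e.png

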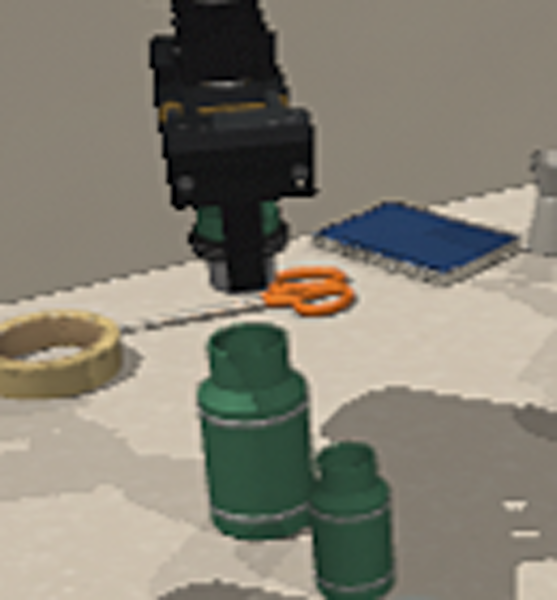

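The crop shows the lid held level with the cover on it, band centre at about scene pixel (195.8,156), above the tin neck at about (198.1,183). I'll check that offset against the projection.

```bash
python3 - <<'E'
from h import *
p=arm.camera_params('scene');K,R,t=map(np.array,(p['K'],p['R'],p['t']))
def pr(X):
    c=R@np.array(X)+t;c=K@c;return (c[:2]/c[2]).round(2)
print(pr([.4751,.1627,.1845]),pr([.4755,.164,.12]),pr([.4755,.164,.108]),pr([.4855,.164,.12]),pr([.4755,.174,.12]))
a,d=load('scene');hsv=cv2.cvtColor(a,cv2.COLOR_BGR2HSV)
for r in range(146,168,2): print(r,a[r,176:216].max(1).tolist())
for r in (184,186,188):
    c=np.where((hsv[r,170:230,0]>60)&(hsv[r,170:230,0]<95)&(hsv[r,170:230,1]>90))[0]+170;print(r,c.min(),c.max())
E
```

```text
[194.87 155.13] [197.2  178.95] [197.63 183.27] [200.87 178.01] [195.6  177.57]
146 [137, 138, 145, 124, 3, 18, 22, 19, 18, 21, 22, 21, 23, 22, 22, 23, 20, 24, 20, 22, 22, 23, 24, 19, 21, 18, 19, 23, 13, 89, 146, 142, 141, 142, 141, 140, 137, 138, 142, 139]
148 [138, 138, 140, 142, 112, 0, 0, 89, 124, 6, 31, 38, 47, 51, 54, 30, 20, 18, 20, 19, 23, 18, 20, 19, 26, 62, 85, 83, 76, 105, 144, 139, 137, 138, 137, 137, 138, 138, 137, 138]
150 [137, 136, 137, 138, 140, 142, 142, 143, 148, 127, 53, 59, 57, 57, 55, 40, 20, 21, 19, 22, 18, 22, 19, 16, 23, 50, 74, 74, 55, 97, 153, 142, 138, 138, 138, 137, 136, 136, 137, 137]
152 [136, 137, 137, 137, 136, 137, 137, 143, 126, 53, 54, 64, 66, 67, 71, 62, 16, 18, 20, 21, 20, 19, 20, 21, 21, 52, 76, 72, 58, 25, 36, 101, 144, 137, 137, 137, 137, 139, 144, 150]
154 [136, 137, 136, 138, 137, 138, 142, 125, 51, 18, 45, 60, 69, 68, 72, 63, 20, 19, 21, 20, 23, 21, 20, 21, 21, 39, 54, 36, 25, 26, 27, 96, 146, 134, 129, 130, 127, 117, 80, 61]
156 [136, 137, 137, 137, 137, 137, 143, 119, 10, 28, 20, 22, 26, 29, 34, 34, 22, 18, 20, 21, 21, 18, 22, 22, 20, 20,
[... 345 characters left out ...]
 21, 22, 22, 21, 17, 31, 55, 97, 175, 221, 210, 206, 205, 205, 207, 208, 210, 207, 205, 207]
162 [128, 115, 116, 174, 205, 201, 199, 206, 211, 210, 213, 201, 143, 72, 86, 96, 83, 10, 19, 20, 20, 22, 22, 22, 17, 26, 62, 93, 158, 216, 204, 203, 215, 222, 224, 224, 225, 227, 228, 225]
164 [209, 209, 209, 208, 208, 208, 206, 205, 206, 206, 208, 216, 188, 63, 83, 94, 83, 26, 15, 20, 22, 21, 21, 21, 19, 16, 59, 88, 132, 180, 175, 162, 150, 141, 133, 125, 118, 110, 107, 107]
166 [206, 206, 205, 205, 205, 205, 205, 205, 205, 205, 206, 211, 190, 106, 73, 86, 82, 44, 12, 17, 19, 16, 16, 14, 14, 12, 76, 177, 197, 158, 218, 220, 223, 233, 233, 233, 226, 218, 210, 219]
184 189 206
186 190 206
188 189 209
```

Projection and image agree to about 1 mm, so I'll lower.

```bash
python3 -m inch '0 -1.4 5 0;0 0 10 0;0 0 10 0;0 0 5 0;0 0 2 0;0 0 0 0;0 0 0 0;0 0 0 0'
python3 -c "
from h import *
delta(.4757,.164,.1316)"
```

```text
clock: 7.08
ee_pos: [0.4758, 0.1651, 0.1589]
tool_rot: [-0.0, 0.988, -0.157, 0.0]
force: [0.4, 0.6, -1.9]
grip_width: 0.055
tcp [0.4758 0.1651 0.1589] delta tool mm [ 0.2  1.1 27.3] tilt [ 0.001  0.    -1.   ] yaxis [-0.31  -0.951] F [ 0.4  0.6 -1.9] w 55.0 t 7.0833
```

```bash
python3 -m inch '0 1 2 0;0 0 2 0;0 0 2 0;0 0 2 0;0 0 0 0;0 0 0 0'
python3 -m inch '0 0 2 0;0 0 2 0;0 0 0 0;0 0 0 0'
```

```text
clock: 7.58
ee_pos: [0.4751, 0.1639, 0.1504]
tool_rot: [0.0, 0.988, -0.157, -0.0]
force: [0.3, -0.2, -2.0]
grip_width: 0.0551
clock: 7.92
ee_pos: [0.4752, 0.164, 0.1464]
tool_rot: [-0.0, 0.988, -0.157, -0.0]
force: [-0.1, 1.0, -2.5]
grip_width: 0.0547
```

```bash
python3 -m inch '0 0 3 0;0 0 3 0;0 0 3 0;0 0 2 0;0 0 0 0;0 0 0 0;0 0 0 0'
python3 -m inch '0 0 1 0;0 0 1 0;0 0 1 0;0 0 0 0;0 0 0 0;0 0 0 0'
```

```text
clock: 8.5
ee_pos: [0.475, 0.1638, 0.1353]
tool_rot: [0.0, 0.988, -0.157, -0.0]
force: [-1.1, 2.0, -1.8]
grip_width: 0.0548
clock: 9.0
ee_pos: [0.4753, 0.164, 0.1326]
tool_rot: [-0.0, 0.988, -0.157, 0.0]
force: [-0.2, 0.5, -1.3]
grip_width: 0.0554
```

```bash
python3 -m inch '0 0 0.7 0;0 0 0.7 0;0 0 0 0;0 0 0 0'
python3 -m inch '0 0 0.7 0;0 0 0.7 0;0 0 0 0;0 0 0 0'
```

```text
clock: 9.33
ee_pos: [0.4754, 0.164, 0.1316]
tool_rot: [-0.0, 0.988, -0.157, 0.0]
force: [-2.1, 1.6, 2.5]
grip_width: 0.055
clock: 9.67
ee_pos: [0.4758, 0.164, 0.1315]
tool_rot: [-0.0, 0.988, -0.157, 0.001]
force: [-2.9, 0.4, 9.7]
grip_width: 0.0551
```

Contact comes at TCP z 0.1315, exactly the predicted home height, with force up to 10 N. The lid is seated, so I relax, open, and rise to knob height.

```bash
python3 -m inch '0 0 -1 0;0 0 0 0;0 0 0 0'
python3 -m inch '0 0 0 0;0 0 0 0;0 0 0 0;0 0 0 0;0 0 0 0;0 0 0 0;0 0 0 0;0 0 0 0' 87
python3 -m inch '0 0 -4 0;0 0 -10 0;0 0 -20 0;0 0 -20 0;0 0 -20 0;0 0 -16 0;0 0 -6 0;0 0 0 0;0 0 0 0'
python3 - <<'E'
from h import *
delta(.4755,.164,.1705)
a,d=grab('scene');W=world('scene',d);P=W.reshape(-1,3);hsv=cv2.cvtColor(a,cv2.COLOR_BGR2HSV).reshape(-1,3)
near=(np.hypot(P[:,0]-.4755,P[:,1]-.164)<.05)&(d.ravel()>0)
for lo,hi in((.03,.085),(.099,.117),(.122,.13),(.134,.144),(.148,.162)):
    Q=P[near&(P[:,2]>lo)&(P[:,2]<hi)];print(lo,len(Q),Q.min(0).round(3),Q.max(0).round(3))
cv2.imwrite('pics/f.png',cv2.resize(a[110:240,145:265],(554,600),interpolation=2))
E
```

```text
clock: 9.92
ee_pos: [0.4755, 0.164, 0.1315]
tool_rot: [-0.0, 0.988, -0.157, 0.0]
force: [-2.7, 1.2, 6.8]
grip_width: 0.0547
clock: 10.58
ee_pos: [0.4752, 0.1639, 0.1307]
tool_rot: [0.0, 0.988, -0.157, -0.0]
force: [-0.5, -0.0, -0.2]
grip_width: 0.0866
clock: 11.33
ee_pos: [0.4748, 0.1638, 0.2263]
tool_rot: [-0.0, 0.988, -0.157, -0.0]
force: [0.4, -0.4, -1.0]
grip_width: 0.0868
tcp [0.4748 0.1638 0.2263] delta tool mm [ 0.7 -0.4 55.8] tilt [-0.001  0.    -1.   ] yaxis [-0.311 -0.95 ] F [ 0.4 -0.4 -1. ] w 86.8 t 11.3333
0.03 499 [0.443 0.127 0.03 ] [0.507 0.176 0.085]
0.099 123 [0.452 0.138 0.099] [0.496 0.168 0.117]
0.122 67 [0.449 0.133 0.122] [0.499 0.168 0.13 ]
0.134 76 [0.453 0.137 0.134] [0.501 0.177 0.144]
0.148 42 [0.467 0.151 0.149] [0.486 0.164 0.162]
```

View pics/f.png

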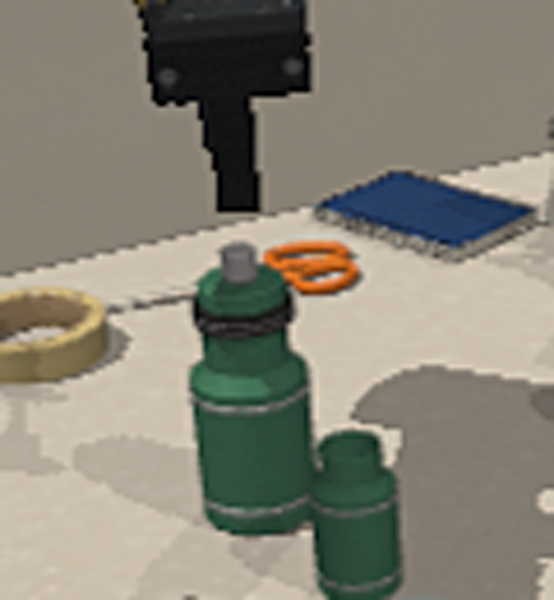

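The lid is seated: the band is down on the neck at crop (243,313), the cover is still on, and the knob at (238,262) is under the jaws. Next I grip the knob.

```bash
python3 -m inch '0.7 0 10 0;0 0 15 0;0 0 15 0;0 0 8 0;0 0 4 0;0 0 2 0;0 0 0 0;0 0 0 0;0 0 0 0' 60 25
python3 -m inch '0 0 0 0' 
python3 -c "
from h import *
delta(.4755,.164,.1715)"
```

```text
clock: 12.13
ee_pos: [0.4762, 0.1639, 0.1734]
tool_rot: [-0.0, 0.988, -0.157, 0.001]
force: [-0.1, -0.3, -0.4]
grip_width: 0.0602
clock: 12.22
ee_pos: [0.4762, 0.1639, 0.1734]
tool_rot: [-0.0, 0.988, -0.157, 0.001]
force: [-0.3, 0.6, 0.7]
grip_width: 0.0601
tcp [0.4762 0.1639 0.1734] delta tool mm [-0.7  0.1  1.9] tilt [ 0.001  0.001 -1.   ] yaxis [-0.311 -0.951] F [-0.3  0.6  0.7] w 60.1 t 12.2167
```

```bash
python3 -m inch '-0.5 0 1.5 0;0 0 0 0;0 0 0 0;0 0 0 0;0 0 0 0;0 0 0 0;0 0 0 0;0 0 0 0;0 0 0 0;0 0 0 0;0 0 0 0;0 0 0 0' 10 20
python3 -m inch '0 0 -1 0;0 0 -2 0;0 0 -3 0;0 0 -4 0;0 0 -5 0;0 0 -2 0;0 0 0 0;0 0 0 0;0 0 0 0'
python3 - <<'E'
from h import *
delta(.4755,.164,.1715)
a,d=grab('scene')
cv2.imwrite('pics/g.png',cv2.resize(a[110:240,145:265],(554,600),interpolation=2))
E
```

```text
clock: 13.22
ee_pos: [0.4754, 0.1638, 0.1713]
tool_rot: [0.0, 0.988, -0.157, -0.0]
force: [-0.1, -0.3, 1.2]
grip_width: 0.019
clock: 13.97
ee_pos: [0.4752, 0.1638, 0.1882]
tool_rot: [0.0, 0.988, -0.157, -0.0]
force: [-0.8, -0.5, -1.0]
grip_width: 0.0189
tcp [0.4752 0.1638 0.1882] delta tool mm [ 0.2 -0.3 16.7] tilt [-0. -0. -1.] yaxis [-0.311 -0.951] F [-0.8 -0.5 -1. ] w 18.9 t 13.9667
```

View pics/g.png

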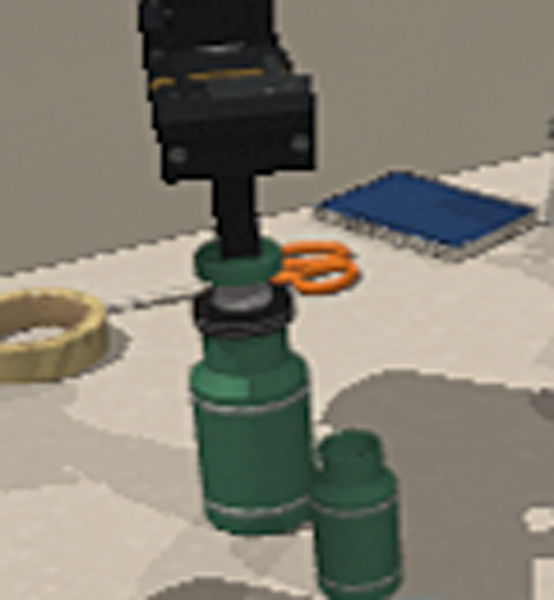

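The cover (crop (238,262)) has come up alone, and the plug lid with its boss stays seated at (243,305). Lifting it to about 11 cm.

```bash
python3 -m inch '0 0 -5 0;0 0 -10 0;0 0 -15 0;0 0 -18 0;0 0 -18 0;0 0 -15 0;0 0 -8 0;0 0 -4 0;0 0 -2 0;0 0 0 0;0 0 0 0;0 0 0 0'
python3 -m inch '0 0 0 0;0 0 0 0;0 0 0 0;0 0 0 0;0 0 0 0;0 0 0 0'
python3 - <<'E'
from h import *
delta(.4755,.164,.2835)
a,d=grab('scene');b,_=grab('top');P=world('scene',d).reshape(-1,3);hsv=cv2.cvtColor(a,cv2.COLOR_BGR2HSV).reshape(-1,3)
near=(np.hypot(P[:,0]-.4755,P[:,1]-.164)<.05)&(d.ravel()>0)
for lo,hi in((.03,.085),(.099,.117),(.122,.13),(.131,.15)):
    Q=P[near&(P[:,2]>lo)&(P[:,2]<hi)];print(lo,len(Q),Q.min(0).round(3),Q.max(0).round(3))
g=near&(hsv[:,0]>60)&(hsv[:,0]<95)&(hsv[:,1]>80)&(P[:,2]>.18);print('cover',P[g].min(0).round(3),P[g].max(0).round(3))
cv2.imwrite('pics/h.png',cv2.resize(a[60:240,145:345],(666,600),interpolation=2))
E
```

```text
clock: 15.02
ee_pos: [0.475, 0.1636, 0.2823]
tool_rot: [0.001, 0.988, -0.157, -0.001]
force: [0.9, -0.8, -0.8]
grip_width: 0.019
clock: 15.52
ee_pos: [0.4754, 0.1639, 0.2832]
tool_rot: [0.0, 0.988, -0.157, 0.0]
force: [-0.2, 0.4, -0.7]
grip_width: 0.0191
tcp [0.4754 0.1639 0.2832] delta tool mm [ 0.1 -0.2 -0.3] tilt [-0. -0. -1.] yaxis [-0.311 -0.951] F [-0.2  0.4 -0.7] w 19.1 t 15.5167
0.03 493 [0.443 0.127 0.03 ] [0.508 0.174 0.085]
0.099 120 [0.452 0.136 0.099] [0.496 0.17  0.117]
0.122 60 [0.449 0.135 0.122] [0.496 0.167 0.13 ]
0.131 172 [0.449 0.134 0.131] [0.502 0.189 0.141]
cover [0.453 0.135 0.244] [0.504 0.174 0.437]
```

View pics/h.png

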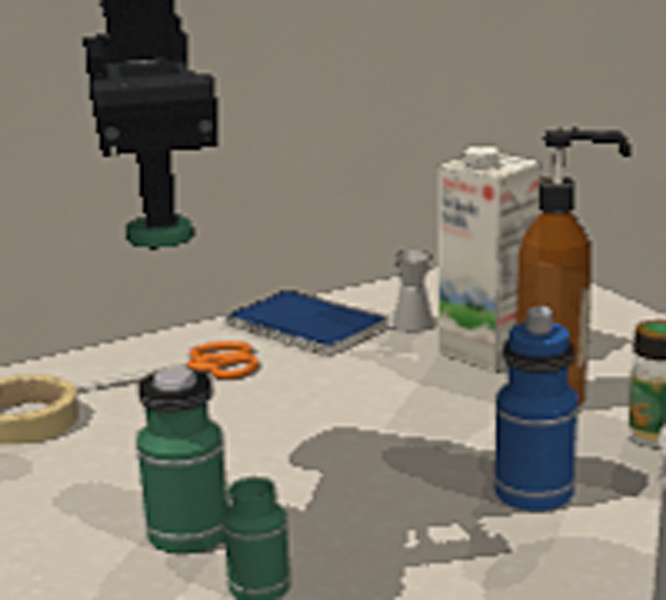

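The cover is held level at crop (160,231), above the seated plug lid at (175,385). The tin hasn't moved, and the blue tin at (537,410) is undisturbed. Handing in.

```bash
python3 -c "
from station import arm
print(arm.job_done())"
```

```text
the job is handed in; nothing more can be done
None
```

The double lid is in the large green tin and fully home. The arm is still holding the green cover about 11 cm straight above the plug lid, and I handed the job in at about 15.6 s.

- **Seating:** I gripped the lid by its black band and lowered it in. It stopped at TCP z 0.1315 m, against 0.1316 m predicted for fully home, with the downward push rising to about 10 N. I let go only then.
- **Cover:** I gripped the knob and lifted. The cover came up alone, and the plug lid stayed seated with its band at the rim.
- **Last checks:** The tool is vertical, and the grip reads 19 mm on the 20 mm knob. The tin measures where it stood at the start. The blue tin looks undisturbed in the last picture; I did not measure it again.
- **Disagreement:** The two cameras differed by 1–2 mm on the tin and lid positions. I used the average, and the plug went in without noticeable side force.

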